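# Check that the cart's brake lever stops short of the bar

## Robot

A 6-joint arm with a two-finger parallel gripper is mounted at the origin on the work surface. World frame = base frame: x ahead of the robot, y to its left, z up, the work surface at z = 0. Lengths are in mm, angles in rad, forces in N, time in s.
With the tool pointing down it reaches from about 350 to 850 mm from the base axis. Payload 8.1 kg.
Tool frame: the origin (TCP) lies midway between the tips of the shut fingers; the grasp point (between the pads) lies 19 mm behind it (hold_point_z is the distance from the TCP to the grasp point, in mm); z points along the fingers, y is the line along which they close (so a half turn about z gives the same grasp; the last joint's range is limited). The gripper opens to 85 mm and grips with 20 to 120 N. Pads are 22 mm wide; open, the fingers measure 114 mm over their backs; the gripper's body (76 mm by 85 mm) begins 54 mm behind the grasp point. The pads swing forward as they close: fully open they stand 13 mm farther back than shut.
Start: joints at [-1.425, 0.13, 1.488, -0, 1.523, -0.085], TCP at [137.274, -584.09, 231.292] pointing down, gripper open.
Joint ranges: [-2.96, 2.96], [-0.89, 2.26], [0.02, 2.5], [-1.34, 4.48], [0, 2.73], [-2.66, 2.66]. Speed limits (rad/s): [2.39, 2.39, 2.79, 3.14, 3.14, 3.14].

## Interface

Orientations are given as a 3x3 rotation matrix whose columns are the frame's x, y, z axes.
In Python, from cell import * gives the robot as it stands.
- The arm moves only by the tool move_arm, never from a script. Its argument "plan" is a list of rows, each a list of 6 numbers: the shift along the tool's x, y, z as a fraction of full scale, then the turn, a rotation vector about the tool's x, y, z as a fraction of full scale. In form: [[dx, dy, dz, rx, ry, rz], ...]. A call has 1 to 12 rows; each row shifts and turns the commanded pose from where the row before left it, along the tool's axes as they then stand; what a row does not reach is not made up. Full scale, the value 1, is 0.04 m for a shift and 4 degrees for a turn. A row lasts 1/10 s, in which the tool goes at most 50 mm and 8.59 degrees, less where a joint would pass 70% of its speed; a pose out of reach is approached as far as the arm can. A call with a number of a shift or a turn outside -1 to 1 is refused whole. A call with a gripper value outside its range is refused whole. "hand" is the opening, from 0 (shut) to 1 (fully open), set as the call begins (left out, the last holds). The fingers move at their own pace and stop on an object; "force" is the grip in N (left out, the last holds). Time passes only in rows, so rows that do not move let the fingers close. It gives the time, the measured TCP pose, the force, the opening and the grip force at its end, in the units of the state.
- observe(): the state, without advancing time (a new reading comes with each control period).
- capture(name): name is "side" or "top" or "wrist"; returns (picture, depth): 480x640x3 uint8, red, green, blue; 480x640 float32, mm along the optical axis (not along the pixel's ray), 0 where there is no reading.
- camera_model(name): a dict with "mtx" (3x3 intrinsics, pixels), "R" (3x3) and "t" (3): a world point X has camera coordinates R X + t; the wrist camera has in their place "mount" (4x4, takes a point from camera to tool coordinates, whose origin is the TCP and whose axes are the flange's). Camera axes: x right, y down, z forward; pixel columns grow to the right and rows downward; lengths in mm; the calibration is good to about 2 mm. A picture is of the moment at which its call begins: read the wrist's pose just before it. camera_model takes no time and is no camera call.
- sign_off(): hands the job in; it is judged then, once.
The state is a dict: "time": time; "q": joint angles; "qvel": joint speeds; "joint_torque": joint torques, N m; "tcp_pos": TCP position; "ee_rot": TCP orientation; "ft_force": force on the tool from outside, world axes, zero at the start; "moment": the same for the moment, N m; "width": finger opening in mm; "grip_force": force on a finger pad.
Only numpy, scipy, OpenCV 4.12 (cv2) and the standard library are available. Lean on these libraries where they do the work, as an engineer would, in place of code of your own. Each camera call takes 0.05 s, during which the arm holds its last target. There are 200 camera calls.

## Task

Check the cart's brake handle: with the backs of your fingers, from outside, press the hand lever in towards the bar until it comes up against its stop, without leaning hard on it, hold it there for a good second, then ease it all the way back out without letting it snap and move clear. Only push the lever: do not take it between the fingers, do not touch the bar, and leave everything else on the cart where it is.

Things in the scene. Friction and masses are not known exactly. Their poses are not given: they have to be found in the camera images.
- brake_handle: Fixed brake handle: a 12 mm foot plate, 75 by 270 mm, two posts carrying a level bar 100 mm above the cart top, and a hand lever on the robot's side of the bar. Origin on the cart top under the bar's middle; y runs along the bar, x points level from the lever across to the bar (the way it is pressed in), z up. The lever's upright pivot is at x -30, y +118 mm.
- push_bar: The fixed round steel bar, 22 mm thick, 270 mm long, with a 30 mm rubber cap at its -y end, level along its own y. Origin at its middle, 100 mm above the cart top. Axes as brake_handle's.
- lever_press (a point): The lever's blade: level flat bar, 10 mm thick, 20 mm tall. Origin: the pressing place, mid-section, 100 mm above the cart top. Own +y runs along it to the pivot (at y +140 mm), a 24 mm end ball is at y -40; +x faces the bar, outer face at x -5 mm; z up. 75 mm free under it. At rest it leans 0.35 rad away from the bar; at its stop still 0.05 rad, 21 mm short of the bar.
- brake_lever (a joint): Lever angle about its pivot (rad): 0 at rest, sprung out from the bar; grows as it is pressed towards the bar; 0.30 at its hard stop, short of the bar (42 mm of travel at the pressing place). The spring needs about 3 N to start and 6.5 N near the stop at the pressing place; the lever flies back if let go.
- stand: Slotted aluminium stand, 75 by 250 by 32 mm, fixed to the cart top, with four slots in a row along its y. Origin at the centre of its underside.
- gauge_finger: Loose green back gauge finger, lying, 110 by 35 mm with a steel nose at its -x end, 40 mm tall. Origin on its underside. Leave alone.
- radius_gauge: Loose brass radius gauge lying flat, a 56 mm disc with a tail 75 mm long towards +x, 6 mm thick. Origin on the underside of the disc. Leave alone.
- adjust_screw: Loose knurled steel adjusting screw standing on its 26 mm head, 54 mm tall. Origin at the centre of its underside. Leave alone.
- wrench: Loose steel wrench lying flat, 170 mm long along its x. Leave alone.
- die_1: Polished steel V-die section, 30 by 40 mm and 120 mm tall, standing upright and loose in a slot of the stand; its top is 130 mm above the cart top. Origin at the centre of its underside. Leave alone.
- die_2: Polished steel V-die section, 30 by 40 mm and 120 mm tall, standing upright and loose in a slot of the stand; its top is 130 mm above the cart top. Origin at the centre of its underside. Leave alone.
- die_3: Polished steel V-die section, 30 by 40 mm and 120 mm tall, standing upright and loose in a slot of the stand; its top is 130 mm above the cart top. Origin at the centre of its underside. Leave alone.
- die_4: Polished steel V-die section, 30 by 40 mm and 120 mm tall, standing upright and loose in a slot of the stand; its top is 130 mm above the cart top. Origin at the centre of its underside. Leave alone.

How it is judged:
By the outcome, as a careful person would: the job done as asked, in the order asked, and still so for the second after the job is handed in, with the robot touching nothing.
It also fails if it takes over 38 s, if anything falls off the work surface, if the arm or the gripper's body presses on something with over 40 N, if the wrist force passes 120 N, or if a joint passes its speed limit or range.

## Working session

There is one attempt and no reset: what is moved stays moved. The work goes in short steps, Python scripts to look and compute and a tool call to move; the robot and the scene stay as the last step left them, time stands still between calls to the robot, and variables do not carry over. Pictures are saved under pics/ and viewed, at most 10 in all, crops included, and the job is handed in when it is done.

Besides the shell and the picture viewer there is one more tool, called after ">>>" in YAML: its name, and indented under it one key for each argument. move_arm: Moves the arm, as the interface text tells. Shift numbers are shares of 0.04 m and turn numbers shares of 4 degrees, none past 1 either way. Its arguments: {"type":"object","properties":{"plan":{"type":"array"},"hand":{"type":"number"},"force":{"type":"number"}},"required":["plan"]}

```bash
mkdir -p pics; python3 - <<'E'
from cell import *
import cv2,numpy as np
s=observe();print({k:np.round(v,3).tolist() for k,v in s.items()})
for n in("top","side"):
    p,d=capture(n);cv2.imwrite(f"pics/{n}0.png",p[:,:,::-1]);np.save(f"pics/{n}0.npy",d)
    m=camera_model(n);print(n,{k:np.round(v,3).tolist() for k,v in m.items()})
E
```

```text
{'time': 0.0, 'q': [-1.425, 0.131, 1.489, -0.0, 1.523, -0.085], 'qvel': [-0.0, -0.001, 0.0, 0.0, -0.0, 0.002], 'joint_torque': [-0.002, -56.94, -50.055, -0.0, 0.014, -0.0], 'tcp_pos': [137.182, -583.526, 230.219], 'ee_rot': [[0.973, 0.229, -0.0], [0.229, -0.973, 0.002], [0.0, -0.002, -1.0]], 'ft_force': [0.09, -0.087, 0.227], 'moment': [0.027, -0.006, 0.028], 'grip_force': 0.0, 'width': 85.292}
top {'mtx': [[446.732, 0.0, 323.097], [0.0, 446.732, 242.257], [0.0, 0.0, 1.0]], 'R': [[-0.012, -1.0, -0.017], [-0.998, 0.013, -0.06], [0.061, 0.017, -0.998]], 't': [-14.065, 561.584, 1081.325]}
side {'mtx': [[530.754, 0.0, 319.526], [0.0, 530.754, 227.639], [0.0, 0.0, 1.0]], 'R': [[-0.862, -0.507, -0.013], [-0.321, 0.566, -0.759], [0.392, -0.65, -0.651]], 't': [483.127, 261.431, 1037.659]}
```

View pics/top0.png

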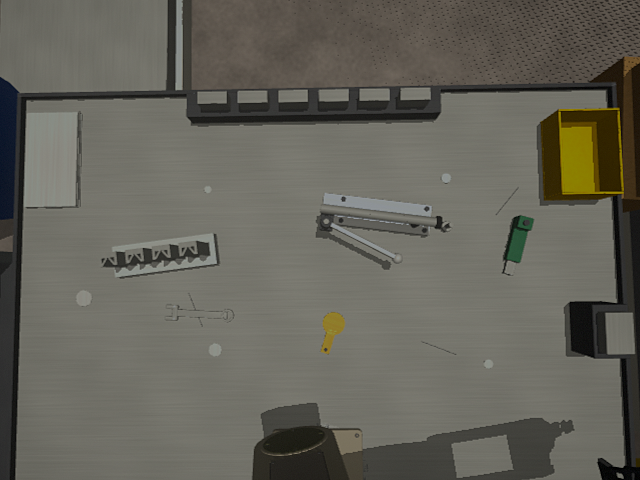

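View pics/side0.png

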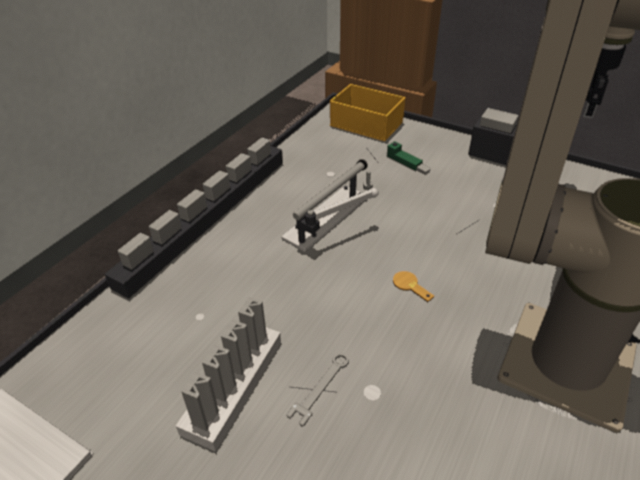

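The top view shows the bar running from (322,209) to the rubber cap at about (440,222). The lever pivot is at (326,222) and the end ball at (397,258). The area on the robot side is clear except for the brass gauge at (333,325).

```bash
cat > h.py <<'E'
from cell import *
import cv2,numpy as np
def cast(n,u,v,z):
    m=camera_model(n);R=np.array(m["R"]);t=np.array(m["t"])
    d=R.T@np.linalg.solve(m["mtx"],[u,v,1]);c=-R.T@t
    return c+d*(z-c[2])/d[2]
E
python3 - <<'E'
from h import *
p=cv2.imread("pics/top0.png")
cv2.imwrite("pics/topcrop.png",cv2.resize(p[180:280,305:465],(800,500),interpolation=cv2.INTER_CUBIC))
d=np.load("pics/top0.npy")
for nm,u,v in(("piv",326,222),("ball",397,258),("barL",324,209),("barR",436,222),("blade",360,240)):
    print(nm,cast("top",u,v,100).round(1),d[v-1:v+2,u-1:u+2].round().tolist())
p=cv2.imread("pics/side0.png");
cv2.imwrite("pics/sidecrop.png",cv2.resize(p[150:260,270:400],(780,660)[:1]+(600,),interpolation=cv2.INTER_CUBIC))
print(cast("side",375,192,100))
E
```

```text
piv [602.5 -29.6 100. ] [[997.0, 1002.0, 1001.0], [995.0, 999.0, 1001.0], [999.0, 1004.0, 1001.0]]
ball [ 518.5 -189.   100. ] [[996.0, 999.0, 1000.0], [999.0, 999.0, 999.0], [998.0, 997.0, 996.0]]
barL [632.3 -25.4 100. ] [[1011.0, 1009.0, 1007.0], [1007.0, 1013.0, 1010.0], [1010.0, 1009.0, 1010.0]]
barR [ 599. -279.  100.] [[1003.0, 1002.0, 996.0], [1002.0, 1000.0, 1002.0], [1002.0, 1002.0, 1000.0]]
blade [ 560.4 -106.2  100. ] [[1002.0, 1008.0, 1003.0], [1006.0, 1000.0, 1003.0], [1012.0, 1006.0, 1003.0]]
[ 513.47874462 -190.06833598  100.        ]
```

View pics/topcrop.png

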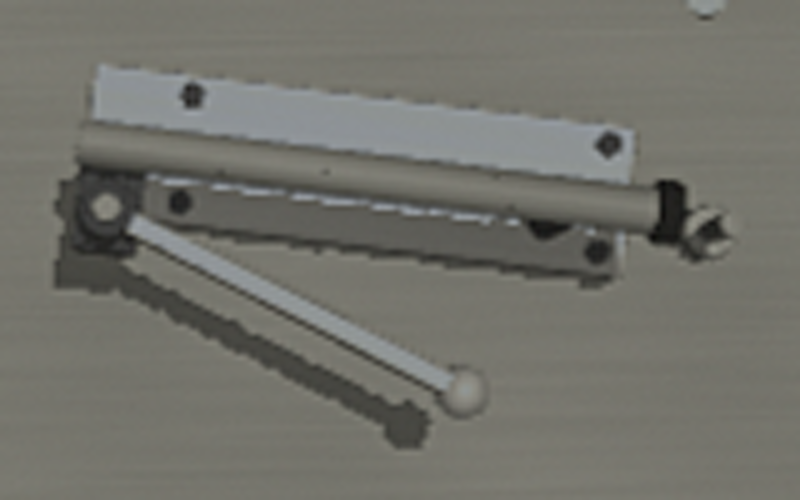

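>>> move_arm:
  plan:
    - [0.5,-0.4,0,0,0,0]
    - [0.95,-0.8,0,0,0,0]
    - [0.95,-0.8,0,0,0,0]
    - [0.95,-0.8,0,0,0,0]
    - [0.95,-0.8,0,0,0,0]
    - [0.95,-0.8,0,0,0,0]
    - [0.95,-0.8,0,0,0,0]
    - [0.95,-0.8,0,0,0,0]
    - [0.95,-0.8,0,0,0,0]
    - [0.95,-0.8,0,0,0,0]
    - [0.95,-0.75,0,0,0,0]
    - [0.95,-0.75,0,0,0,0]
  hand: 0
  force: 20

```text
time: 1.3
tcp_pos: [481.1, -127.6, 231.1]
ee_rot: [[0.973, 0.229, -0.0], [0.229, -0.973, -0.0], [-0.0, 0.0, -1.0]]
ft_force: [-0.1, -0.9, -0.0]
width: 0.2
grip_force: 0.0
```

>>> move_arm:
  plan:
    - [0,0,0,0,0,-1]
    - [0,0,0,0,0,-1]
    - [0,0,0,0,0,-1]
    - [0,0,0,0,0,-1]
    - [0,0,0,0,0,-1]
    - [0,0,0,0,0,-1]
    - [0,0,0,0,0,-1]
    - [0,0,0,0,0,-1]
    - [0,0,0,0,0,-1]
    - [0,0,0,0,0,-1]
    - [0,0,0,0,0,-1]
    - [0,0,0,0,0,-1]

```text
time: 2.5
tcp_pos: [480.1, -129.4, 230.8]
ee_rot: [[0.479, 0.878, -0.001], [0.878, -0.479, 0.0], [-0.0, -0.001, -1.0]]
ft_force: [0.4, 0.3, -0.8]
width: 0.3
grip_force: 0.0
```

```bash
python3 - <<'E'
from h import *
s=observe();print({k:np.round(v,3).tolist() for k,v in s.items() if k in("time","tcp_pos","ee_rot","ft_force","width","q")})
p,d=capture("wrist");cv2.imwrite("pics/w1.png",p[:,:,::-1]);np.save("pics/w1.npy",d)
m=camera_model("wrist");print({k:np.round(v,3).tolist() for k,v in m.items()})
E
```

```text
{'time': 2.5, 'q': [-0.366, -0.149, 1.767, 0.0, 1.525, 0.133], 'tcp_pos': [480.115, -129.428, 230.813], 'ee_rot': [[0.479, 0.878, -0.001], [0.878, -0.479, 0.0], [-0.0, -0.001, -1.0]], 'ft_force': [0.371, 0.316, -0.845], 'width': 0.312}
{'mtx': [[369.711, 0.0, 315.979], [0.0, 369.711, 234.495], [0.0, 0.0, 1.0]], 'mount': [[0.001, -0.956, -0.292, 75.694], [1.0, 0.0, 0.001, 1.402], [-0.001, -0.292, 0.956, -142.563], [0.0, 0.0, 0.0, 1.0]]}
```

View pics/w1.png

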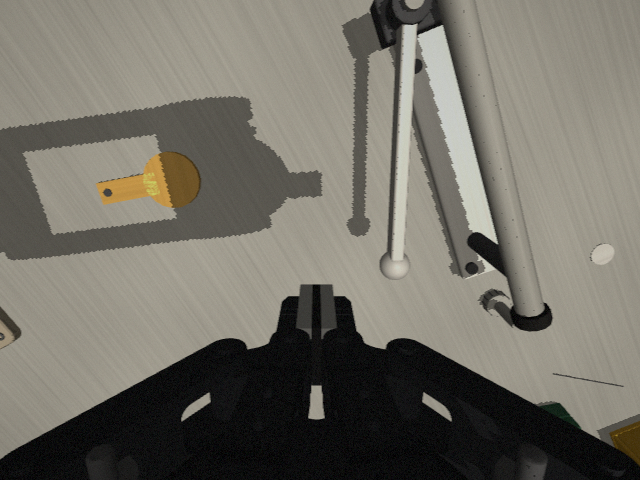

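The wrist view shows the blade running from (408,20) down to the ball at (395,265), with the bar to its right. The shut fingers are at (316,300). Their knuckles flare outward, so I need to check how high the flare starts.

```bash
cat >> h.py <<'E'
def wcast(u,v,z,s,m):
    M=np.array(m["mount"]);E=np.array(s["ee_rot"])
    d=E@M[:3,:3]@np.linalg.solve(m["mtx"],[u,v,1]);c=E@M[:3,3]+s["tcp_pos"]
    return c+d*(z-c[2])/d[2]
E
python3 - <<'E'
from h import *
s=observe();m=camera_model("wrist");d=np.load("pics/w1.npy")
for n,u,v,z in(("piv",411,3,115),("ball",395,266,105),("bladeTopA",407,40,110),("bladeTopB",397,240,110),("bar1",455,20,105),("bar2",528,300,105)):
    print(n,wcast(u,v,z,s,m).round(1))
M=np.array(m["mount"])
for u,v in((305,295),(325,295),(330,320),(345,310),(353,335),(390,345),(405,343),(440,360),(500,390),(560,420),(620,450)):
    z=d[v,u];print(u,v,(M[:3,:3]@(np.linalg.solve(m["mtx"],[u,v,1])*z)+M[:3,3]).round(0),z)
E
```

```text
piv [601.8 -30.  115. ]
ball [ 520.6 -187.5  105. ]
bladeTopA [592.7 -47.2 110. ]
bladeTopB [ 530.6 -166.9  110. ]
bar1 [626.1 -51.  105. ]
bar2 [ 602.3 -264.8  105. ]
305 295 [ 12.  -3. -13.] 142.68552
325 295 [ 12.   5. -14.] 141.42596
330 320 [ 12.   6. -32.] 124.289154
345 310 [  8.  12. -18.] 138.87941
353 335 [ 13.  13. -42.] 114.43542
390 345 [ 13.  23. -48.] 109.194046
405 343 [ 15.  27. -50.] 106.59001
440 360 [ 13.  35. -56.] 101.19481
500 390 [ 13.  46. -68.] 89.76229
560 420 [ 13.  55. -77.] 81.02238
620 450 [-310.  376.  215.] 454.6768
```

>>> move_arm:
  plan:
    - [0.14,0,0.4,0,0,0]
    - [0,0,0.8,0,0,0]
    - [0,0,0.8,0,0,0]
    - [0,0,0.8,0,0,0]
    - [0,0,0.6,0,0,0]
    - [0,0,0.4,0,0,0]
    - [0,0.3,0,0,0,0]
    - [0,0.25,0,0,0,0]
    - [0,0.15,0,0,0,0]
    - [0,0.1,0,0,0,0]
    - [0,0,0,0,0,0]
    - [0,0,0,0,0,0]

```text
time: 3.75
tcp_pos: [511.2, -140.0, 79.5]
ee_rot: [[0.482, 0.876, 0.0], [0.876, -0.482, 0.0], [0.0, 0.0, -1.0]]
ft_force: [-0.4, 1.0, -0.2]
width: -0.1
grip_force: 0.0
```

>>> move_arm:
  plan:
    - [0,0.1,0,0,0,0]
    - [0,0.05,0,0,0,0]
    - [0,0.05,0,0,0,0]
    - [0,0.05,0,0,0,0]
    - [0,0,0,0,0,0]

```text
time: 4.25
tcp_pos: [519.8, -144.8, 79.2]
ee_rot: [[0.481, 0.876, -0.0], [0.876, -0.481, 0.0], [-0.0, -0.001, -1.0]]
ft_force: [-0.1, 0.8, 1.1]
width: 0.3
grip_force: 0.2
```

>>> move_arm:
  plan:
    - [0,0.05,0,0,0,0]
    - [0,0.05,0,0,0,0]
    - [0,0,0,0,0,0]

```text
time: 4.55
tcp_pos: [523.3, -146.7, 79.1]
ee_rot: [[0.481, 0.876, -0.001], [0.876, -0.481, 0.0], [-0.0, -0.001, -1.0]]
ft_force: [-3.7, 1.8, 1.6]
width: -0.1
grip_force: 1.7
```

>>> move_arm:
  plan:
    - [-0.02,0.12,0,0,0,-0.5]
    - [-0.02,0.12,0,0,0,-0.5]
    - [-0.02,0.12,0,0,0,-0.5]
    - [-0.02,0.12,0,0,0,-0.5]
    - [-0.02,0.12,0,0,0,-0.5]
    - [0,0,0,0,0,0]

```text
time: 5.15
tcp_pos: [543.1, -159.6, 78.6]
ee_rot: [[0.32, 0.947, -0.002], [0.947, -0.32, 0.002], [0.001, -0.002, -1.0]]
ft_force: [-4.2, 4.3, 2.8]
width: -0.1
grip_force: 2.7
```

>>> move_arm:
  plan:
    - [-0.02,0.1,0,0,0,-0.5]
    - [-0.02,0.08,0,0,0,-0.4]
    - [0,0,0,0,0,0]

```text
time: 5.45
tcp_pos: [549.2, -163.1, 78.5]
ee_rot: [[0.26, 0.965, -0.002], [0.965, -0.26, 0.002], [0.001, -0.003, -1.0]]
ft_force: [-4.8, 6.1, 2.0]
width: -0.3
grip_force: 2.9
```

>>> move_arm:
  plan:
    - [0.02,0.05,0,0,0,-0.25]
    - [0.02,0.05,0,0,0,-0.25]
    - [0.01,0.05,0,0,0,-0.25]
    - [0,0,0,0,0,0]

```text
time: 5.85
tcp_pos: [554.8, -164.5, 78.5]
ee_rot: [[0.211, 0.978, -0.003], [0.978, -0.211, -0.001], [-0.001, -0.003, -1.0]]
ft_force: [-7.4, -2.9, 2.1]
width: 0.2
grip_force: 3.3
```

>>> move_arm:
  plan:
    - [0,0.03,0,0,0,-0.1]
    - [0,0,0,0,0,0]

```text
time: 6.05
tcp_pos: [555.9, -164.8, 78.5]
ee_rot: [[0.204, 0.979, -0.003], [0.979, -0.204, -0.001], [-0.001, -0.003, -1.0]]
ft_force: [-8.4, -2.7, 2.1]
width: 0.1
grip_force: 3.3
```

>>> move_arm:
  plan:
    - [0,0.03,0,0,0,-0.1]
    - [0,0,0,0,0,0]

```text
time: 6.25
tcp_pos: [557.0, -165.2, 78.5]
ee_rot: [[0.198, 0.98, -0.003], [0.98, -0.198, -0.001], [-0.002, -0.003, -1.0]]
ft_force: [-8.2, -4.0, 0.5]
width: 0.2
grip_force: 3.4
```

>>> move_arm:
  plan:
    - [0,0.02,0,0,0,0]
    - [0,0,0,0,0,0]

```text
time: 6.45
tcp_pos: [557.7, -165.3, 78.5]
ee_rot: [[0.198, 0.98, -0.003], [0.98, -0.198, -0.001], [-0.002, -0.003, -1.0]]
ft_force: [-7.7, -2.7, 1.5]
width: 0.4
grip_force: 3.7
```

>>> move_arm:
  plan:
    - [0,0.02,0,0,0,-0.1]
    - [0,0,0,0,0,0]

```text
time: 6.65
tcp_pos: [557.8, -165.5, 78.5]
ee_rot: [[0.191, 0.982, -0.005], [0.982, -0.191, -0.001], [-0.002, -0.005, -1.0]]
ft_force: [-11.8, -4.0, 4.2]
width: -0.0
grip_force: 5.5
```

>>> move_arm:
  plan:
    - [0,0.02,0,0,0,-0.1]
    - [0,0,0,0,0,0]

```text
time: 6.85
tcp_pos: [558.0, -165.6, 78.4]
ee_rot: [[0.184, 0.983, -0.006], [0.983, -0.184, -0.001], [-0.002, -0.006, -1.0]]
ft_force: [-14.8, -3.7, 6.2]
width: -0.0
grip_force: 7.3
```

>>> move_arm:
  plan:
    - [0,-0.01,0,0,0,0]
    - [0,0,0,0,0,0]
    - [0,0,0,0,0,0]
    - [0,0,0,0,0,0]
    - [0,0,0,0,0,0]
    - [0,0,0,0,0,0]
    - [0,0,0,0,0,0]

```text
time: 7.55
tcp_pos: [558.0, -165.6, 78.5]
ee_rot: [[0.184, 0.983, -0.005], [0.983, -0.184, -0.001], [-0.002, -0.005, -1.0]]
ft_force: [-13.0, -3.4, 4.3]
width: 0.2
grip_force: 6.3
```

>>> move_arm:
  plan:
    - [0,0,0,0,0,0]
    - [0,0,0,0,0,0]
    - [0,0,0,0,0,0]
    - [0,0,0,0,0,0]
    - [0,0,0,0,0,0]
    - [0,0,0,0,0,0]
    - [0,0,0,0,0,0]
    - [0,0,0,0,0,0]

```text
time: 8.35
tcp_pos: [557.9, -165.6, 78.5]
ee_rot: [[0.184, 0.983, -0.005], [0.983, -0.184, -0.001], [-0.002, -0.005, -1.0]]
ft_force: [-13.4, -4.3, 5.6]
width: 0.4
grip_force: 6.3
```

```bash
python3 - <<'E'
from h import *
p,d=capture("wrist");cv2.imwrite("pics/w2.png",p[:,:,::-1]);print(observe()["time"])
E
```

```text
8.4
```

View pics/w2.png

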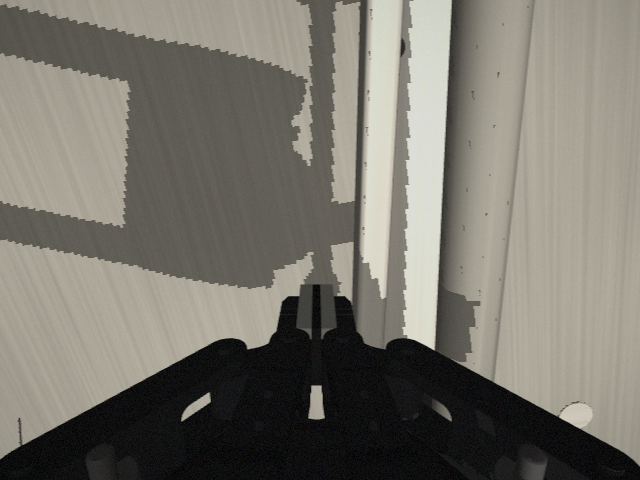

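The wrist view shows the finger back against the blade (column ~360), with the blade nearly parallel to the bar and a clear gap between them. The lever is at its stop and I've held it about 1.5 s, so I'll ease it out now.

>>> move_arm:
  plan:
    - [0,-0.04,0,0,0,0.1]
    - [0.01,-0.08,0,0,0,0.33]
    - [0.01,-0.08,0,0,0,0.33]
    - [0.01,-0.08,0,0,0,0.33]
    - [0.01,-0.08,0,0,0,0.33]
    - [0.01,-0.08,0,0,0,0.33]
    - [0.01,-0.08,0,0,0,0.33]
    - [0.01,-0.08,0,0,0,0.33]
    - [0.01,-0.08,0,0,0,0.33]
    - [0.01,-0.08,0,0,0,0.33]

```text
time: 9.4
tcp_pos: [531.0, -153.2, 78.5]
ee_rot: [[0.39, 0.921, -0.003], [0.921, -0.39, -0.0], [-0.001, -0.002, -1.0]]
ft_force: [-5.2, -1.6, -0.4]
width: 0.3
grip_force: 2.1
```

>>> move_arm:
  plan:
    - [0.01,-0.07,0,0,0,0.33]
    - [0.01,-0.07,0,0,0,0.33]
    - [0.01,-0.06,0,0,0,0.33]
    - [0.01,-0.05,0,0,0,0.33]
    - [0,-0.05,0,0,0,0]
    - [0,-0.05,0,0,0,0]
    - [0,-0.05,0,0,0,0]
    - [0,0,0,0,0,0]

```text
time: 10.2
tcp_pos: [519.4, -144.4, 79.9]
ee_rot: [[0.471, 0.882, 0.002], [0.882, -0.471, -0.0], [0.001, 0.002, -1.0]]
ft_force: [-0.8, 0.6, -0.4]
width: 0.2
grip_force: 0.0
```

Force is back to zero at the rest contact position. I'll back off and rise.

>>> move_arm:
  plan:
    - [0,-0.1,0,0,0,0]
    - [0,-0.3,0,0,0,0]
    - [0,-0.6,0,0,0,0]
    - [0,-0.6,0,0,0,0]
    - [0,0,-0.4,0,0,0]
    - [0,0,-0.8,0,0,0]
    - [0,0,-0.8,0,0,0]
    - [0,0,-0.8,0,0,0]
    - [0,0,-0.8,0,0,0]
    - [0,0,-0.3,0,0,0]
    - [0,0,0,0,0,0]
    - [0,0,0,0,0,0]

```text
time: 11.4
tcp_pos: [461.8, -114.0, 234.1]
ee_rot: [[0.472, 0.882, -0.001], [0.882, -0.472, 0.0], [-0.0, -0.001, -1.0]]
ft_force: [-0.2, 0.2, -1.0]
width: 0.4
grip_force: 0.0
```

```bash
python3 - <<'E'
from h import *
s=observe();print(s["time"],s["tcp_pos"],s["ft_force"])
p,d=capture("wrist");cv2.imwrite("pics/w3.png",p[:,:,::-1])
E
```

```text
11.4 [ 461.83872988 -114.0185743   234.07321008] [-0.226937    0.15989965 -0.97538861]
```

View pics/w3.png

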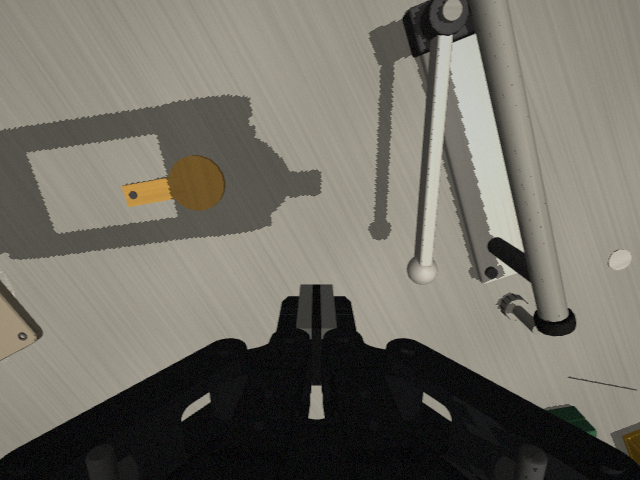

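The lever is back at rest, with its ball at (422,270) and pivot at (452,10). The arm is clear and everything else is where it was.

```bash
python3 -c "
from cell import *
print(sign_off())"
```

```text
the job is handed in; nothing more can be done
None
```

I pressed the lever to its stop with the finger backs (about 14 N peak), held it there about 1.5 s, eased it back to rest, moved the arm clear and signed off at about 11.5 s; the sign-off gave no verdict.

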